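# Bring the salt jar to the front of the spice carousel and hold it there

## Robot

A 6-joint arm with a two-finger parallel gripper is mounted at the origin on the work surface. World frame = base frame: x ahead of the robot, y to its left, z up, the work surface at z = 0. Lengths are in mm, angles in rad, forces in N, time in s.
With the tool pointing down it reaches from about 350 to 775 mm from the base axis. Payload 7.3 kg.
Tool frame: the origin (TCP) lies between the finger pads; the fingertips stand 25 mm ahead of it and the grasp point (between the pads) lies 6 mm ahead of it; z points along the fingers, y is the line along which they close (so a half turn about z gives the same grasp; the last joint's range is limited). The gripper opens to 92 mm and grips with 3 to 60 N. Pads are 19 mm wide; open, the fingers measure 130 mm over their backs; the gripper's body (75 mm by 190 mm) begins 47 mm behind the grasp point.
Start: joints at [-1.333, 0.342, 1.524, -0, 1.275, -0.146], TCP at [196.607, -486.814, 251.741] pointing down, gripper open.
Joint ranges: [-2.53, 2.53], [-0.77, 2.02], [0.04, 2.7], [-1, 4.14], [0.28, 2.66], [-3.11, 3.11]. Speed limits (rad/s): [2.57, 2.57, 3.14, 3.14, 3.14, 3.14].

## Interface

Orientations are given as [roll, pitch, yaw] about the fixed x, y, z axes, in that order (R = Rz(yaw) Ry(pitch) Rx(roll)).
In Python, from plant import bot gives the robot as it stands.
- The arm moves only by the tool play_rows, never from a script. Its argument "commands" is a list of rows, each an object of numbers: "x", "y", "z": the shift along the tool's x, y, z in m; "twist": the turn about the tool's z in degrees. In form: [{"x": .., "y": .., "z": .., "twist": ..}, ...]. A call has exactly 8 rows; each row is the pose to reach, as a shift and turn from the pose commanded when the call began, along the tool's axes at that moment; what a row does not reach only later rows make up. A row lasts 1/10 s, in which the tool goes at most 50 mm and 8.59 degrees, less where a joint would pass 70% of its speed; a pose out of reach is approached as far as the arm can. A call with a gripper value outside its range is refused whole. "jaw" is the closure, from 0 (fully open) to 1 (shut), set as the call begins (left out, the last holds). The fingers move at their own pace and stop on an object; the grip force is fixed at half the most. Time passes only in rows, so rows that repeat a pose let the fingers close, or fill a call up. It gives the time, the measured TCP pose, the force, the opening and the grip force at its end, in the units of the state.
- bot.get_obs(): the state, without advancing time (a new reading comes with each control period).
- bot.capture(name): name is "side" or "top" or "wrist"; returns a dict with "pixels" (384x512x3 uint8, red, green, blue), "fx", "fy", "cx", "cy" (pixels), "eye" and "rotation" of the camera in the world. Camera axes: x right, y down, z forward; pixel columns grow to the right and rows downward; lengths in mm; the calibration is good to about 2 mm. A picture is of the moment at which its call begins. There is no depth.
- bot.close_job(): hands the job in; it is judged then, once.
The state is a dict: "time": time; "joint_positions": joint angles; "dq": joint speeds; "tau": joint torques, N m; "tool_pos": TCP position; "tcp_rot": TCP orientation; "contact_force": force on the tool from outside, world axes, zero at the start; "moment": the same for the moment, N m; "grip_width": finger opening in mm; "finger_force": force on a finger pad.
Only numpy, scipy, OpenCV 4.12 (cv2) and the standard library are available. Lean on these libraries where they do the work, as an engineer would, in place of code of your own. Each camera call takes 0.05 s, during which the arm holds its last target. There are 200 camera calls.

## Task

Turn the spice carousel gently, without pushing on the jars, until the jar with the ball-knobbed lid stands at the middle of the front of the square base board, the edge nearest the robot. Finish while still gripping the wooden bar handle on top of the carousel's post, so that it is held still there while I take the lid off; all five jars must still be standing in their rings and the things round about left where they are.

Things in the scene. Friction and masses are not known exactly. Their poses are not given: they have to be found in the camera images.
- board: square dark wooden base board of the spice carousel, 270 x 270 x 18 mm, fixed to the shelf. Origin: centre of its underside, straight under the carousel's axis. Its own -x axis points to its front edge, the edge nearest the robot (it stands within about 17 degrees of square to the robot); z up.
- board_front (a point): the middle of the board's front edge, on its top face, 135 mm from the carousel's axis. The salt jar at the front stands on the line from the axis to this point.
- carousel: round wooden tray, 256 mm across, turning freely either way, without stops, about an upright axis at its centre (friction 0.04 N m; stays where left). Origin: on the axis, 18 mm above the shelf; top face 38 mm above it. Five wire rings 45 mm over the tray, 72 degrees apart, 82 mm from the axis, keep a jar each with 2 mm of play; a 12 mm post carries the handle. Salt jar's ring: on its own -x side.
- handle: wooden bar handle fixed across the top of the post, turning with the tray, along the tray's x axis: 84 mm long along its own x axis, 14 mm thick along its y, 28 mm high. Origin: its centre, on the carousel's axis, 216 mm above the shelf. Nothing else rises above the jars.
- salt_jar: white stoneware jar, 52 mm across and 80 mm high, with a flat wooden lid (10 mm) that carries a wooden ball knob 32 mm across: 127 mm high in all, its top 165 mm above the shelf. Stands loose in one of the carousel's rings, 82 mm from the axis. Origin: centre of its underside. Weighs 0.18 to 0.42 kg. It is the only jar with a knob.
- flat_jar1: white stoneware jar, 52 mm across, 80 mm high, with a flat wooden lid (10 mm) without a knob: 90 mm in all. Stands loose in another of the carousel's rings, 82 mm from the axis. Origin: centre of its underside. To be left standing.
- flat_jar2: white stoneware jar, 52 mm across, 80 mm high, with a flat wooden lid (10 mm) without a knob: 90 mm in all. Stands loose in another of the carousel's rings, 82 mm from the axis. Origin: centre of its underside. To be left standing.
- flat_jar3: white stoneware jar, 52 mm across, 86 mm high, with a flat wooden lid (10 mm) without a knob: 96 mm in all. Stands loose in another of the carousel's rings, 82 mm from the axis. Origin: centre of its underside. To be left standing.
- flat_jar4: white stoneware jar, 52 mm across, 86 mm high, with a flat wooden lid (10 mm) without a knob: 96 mm in all. Stands loose in another of the carousel's rings, 82 mm from the axis. Origin: centre of its underside. To be left standing.
- comal: cast iron comal lying on the shelf to the right of the carousel: flat disc 273 mm across, 15 mm thick, a loop handle at either end (330 mm over them). Origin: centre of its underside. Bystander.
- press: wooden tortilla press standing to the left of the carousel: 240 x 200 mm boards, hinged lever handle lying over the top, 98 mm high. Origin: centre of its underside. Bystander.
- bowl: empty blue ceramic bowl, 130 mm across, 60 mm high, to the right in front of the carousel. Origin: centre of its underside. Bystander.
- spatula: steel spatula with a wooden handle, 260 mm long, lying on the comal. Its own x axis runs from the handle to the blade. Bystander.

How it is judged (in metres and radians):
On the way:
1. the carousel has been turned until the salt jar stands at the middle of the front (x of salt_jar in the frame of board below -0.06 m and y of salt_jar in the frame of board between -0.014 and 0.014 m), for 0.2 s.
At the end, for the whole second after the job is handed in: Salt jar at the front: centre within 14 mm (10 degrees) of the board's centre line; fingers hold the handle (over 2 N, its centre within 50 mm of the grasp point); carousel slower than 0.06 rad/s; all five jars upright (within 0.12 rad) on the tray in their rings (all of step 1 and contact force between the fingers and handle above 2 N and distance between the grasp point and handle below 0.05 m and angular speed of carousel below 0.06 rad/s and angle between each of salt_jar, flat_jar1, flat_jar2, flat_jar3, flat_jar4's own z axis and vertical below 0.12 rad and z of each of salt_jar, flat_jar1, flat_jar2, flat_jar3, flat_jar4 in the frame of carousel below 0.026 m); the arm keeps its last pose, push and grip.
It fails at once if the carousel is whirled round (the salt jar goes faster than 0.35 m/s) (linear speed of salt_jar above 0.35 m/s).
It fails at once if a jar is tipped over 0.3 rad or lifted off the tray by over 15 mm (angle between any of salt_jar, flat_jar1, flat_jar2, flat_jar3, flat_jar4's own z axis and vertical above 0.3 rad or z of any of salt_jar, flat_jar1, flat_jar2, flat_jar3, flat_jar4 in the frame of carousel above 0.035 m).
It fails at once if the robot pushes on a jar with over 4 N (contact force between any of the fingers, the arm and salt_jar above 4 N or contact force between any of the fingers, the arm and flat_jar1 above 4 N or contact force between any of the fingers, the arm and flat_jar2 above 4 N or contact force between any of the fingers, the arm and flat_jar3 above 4 N or contact force between any of the fingers, the arm and flat_jar4 above 4 N).
It fails at once if the comal, press, bowl or spatula is moved by over 20 mm (distance of any of comal, press, bowl, spatula from where it was at the start of the episode above 0.02 m).
It also fails if it takes over 48 s, if anything falls off the work surface, if the arm or the gripper's body presses on something with over 40 N, if the wrist force passes 120 N, or if a joint passes its speed limit or range.

## Working session

There is one attempt and no reset: what is moved stays moved. The work goes in short steps, Python scripts to look and compute and a tool call to move; the robot and the scene stay as the last step left them, time stands still between calls to the robot, and variables do not carry over. Pictures are saved under pics/ and viewed, at most 10 in all, crops included, and the job is handed in when it is done.

Besides the shell and the picture viewer there is one more tool, called after "Request:" in YAML: its name, and indented under it one key for each argument. play_rows: Moves the arm, as the interface text tells. Its arguments: {"type":"object","properties":{"commands":{"type":"array"},"jaw":{"type":"number"}},"required":["commands"]}

```bash
mkdir -p pics; python3 - <<'E'
from plant import bot
import cv2,pickle
d={}
for n in("top","side"):
    c=bot.capture(n);d[n]=c;cv2.imwrite(f"pics/{n}0.png",c["pixels"][:,:,::-1])
    print(n,c["fx"],c["fy"],c["cx"],c["cy"],c["eye"],c["rotation"])
pickle.dump(d,open("c0.pkl","wb"))
o=bot.get_obs();print(o)
E
```

```text
top 445.33692985569496 445.33692985569496 253.72871250607 192.12897725160695 [ 408.92169625   59.93840235 1424.51967672] [-3.07853073 -0.02511265 -1.59429613]
side 431.6058993634835 431.6058993634835 258.5320128525431 186.44890422291098 [-197.50836534  873.87989205 1058.94724036] [-2.28260140e+00 -1.31244567e-03 -2.42869520e+00]
{'time': 0.1, 'joint_positions': array([-1.33301628e+00,  3.42648520e-01,  1.52492406e+00, -3.48928963e-05,
        1.27537414e+00, -1.46014773e-01]), 'dq': array([-0.0015904 , -0.00187861, -0.00219344, -0.00094589,  0.00060826,
        0.00065914]), 'tau': array([ 1.38648771e-03, -4.32004917e+01, -2.44695103e+01,  7.18436181e-02,
        5.25247701e-02, -7.28361670e-05]), 'tool_pos': array([ 196.50903083, -486.48599352,  251.11588087]), 'tcp_rot': array([-3.14024814e+00, -1.63999889e-04,  3.83804892e-01]), 'contact_force': array([0.12259382, 0.24745986, 0.06525869]), 'moment': array([0.01650859, 0.01857417, 0.0302314 ]), 'finger_force': 0.0, 'grip_width': 91.80632524844933}
```

View pics/top0.png

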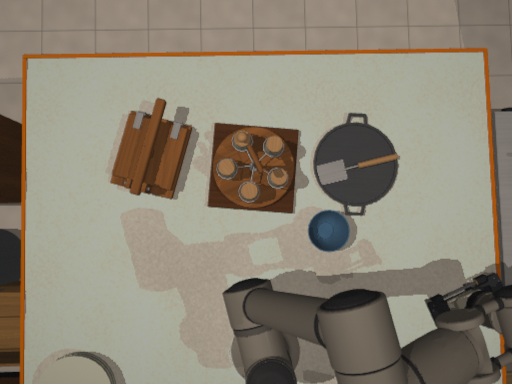

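View pics/side0.png

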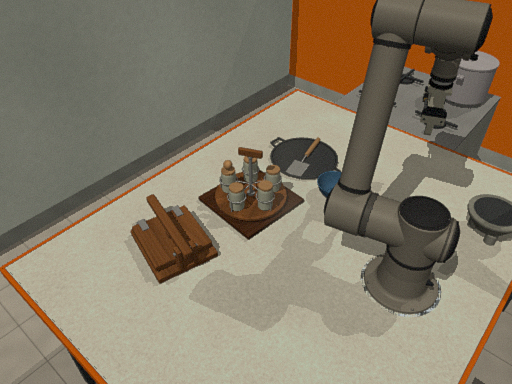

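The top view shows the board at about (209–300, 123–213), with the axis near (253,167) and a knobbed jar near (241,139). The side view shows the knob at about (228,165) and the handle at (250,153). I'll zoom in on both and get the board corners.

```bash
cat > h.py <<'E'
import numpy as np
from scipy.spatial.transform import Rotation as R
def ray(c,u,v):
    d=R.from_euler("xyz",c["rotation"]).apply([(u-c["cx"])/c["fx"],(v-c["cy"])/c["fy"],1]) if np.size(c["rotation"])==3 else np.array(c["rotation"])@[(u-c["cx"])/c["fx"],(v-c["cy"])/c["fy"],1]
    return np.array(c["eye"]),d
def onz(c,u,v,z):
    e,d=ray(c,u,v);return e+d*(z-e[2])/d[2]
def proj(c,p):
    q=R.from_euler("xyz",c["rotation"]).inv().apply(np.array(p)-c["eye"]);return c["fx"]*q[0]/q[2]+c["cx"],c["fy"]*q[1]/q[2]+c["cy"]
E
python3 - <<'E'
import pickle,cv2,numpy as np
from h import *
d=pickle.load(open("c0.pkl","rb"))
t=d["top"];im=t["pixels"][:,:,::-1].copy()
a=cv2.resize(im[115:220,203:308],None,fx=5.6,fy=5.6,interpolation=cv2.INTER_CUBIC)
cv2.imwrite("pics/topz.png",a)
b=d["side"]["pixels"][135:240,190:310,::-1]
cv2.imwrite("pics/sidez.png",cv2.resize(b,None,fx=5.6,fy=5.6,interpolation=cv2.INTER_CUBIC))
hsv=cv2.cvtColor(im,cv2.COLOR_BGR2HSV)
m=((hsv[...,1]>90)&(hsv[...,2]<200)).astype(np.uint8);w=np.zeros_like(m);w[110:225,198:310]=m[110:225,198:310]
w=cv2.morphologyEx(w,cv2.MORPH_CLOSE,np.ones((9,9)))
c=max(cv2.findContours(w,0,2)[0],key=cv2.contourArea)
r=cv2.minAreaRect(c);print(r)
P=np.array([onz(t,*p,18) for p in cv2.boxPoints(r)]);print(P.round(1),np.linalg.norm(P-np.roll(P,1,0),axis=1))
print("centre",P.mean(0)); print("edge yaw deg",np.degrees(np.arctan2(*(np.roll(P,-1,0)-P)[:,[1,0]].T)))
C=P.mean(0)
for z in(38,202,216,230): print(z,proj(t,[C[0],C[1],z]),proj(d["side"],[C[0],C[1],z]))
E
```

```text
((253.26898193359375, 167.77243041992188), (84.37421417236328, 83.37767791748047), 4.763640880584717)
[[ 456.9  168.4   18. ]
 [ 721.4  141.9   18. ]
 [ 693.9 -126.4   18. ]
 [ 428.7  -96.5   18. ]] [266.4118348  265.86112068 269.68804293 266.87235113]
centre [575.22655403  21.83299169  18.        ]
edge yaw deg [ -5.72933198 -95.85759184 173.56638971  83.92768488]
38 (np.float64(253.52461950515686), np.float64(166.77097975922447)) (np.float64(250.49600274722388), np.float64(192.58947499948044))
202 (np.float64(254.9871554370622), np.float64(159.663183890288)) (np.float64(249.9591382752997), np.float64(155.5814269858984))
216 (np.float64(255.1302229206581), np.float64(158.96788851552242)) (np.float64(249.9095592709443), np.float64(152.16376336760436))
230 (np.float64(255.27661221149154), np.float64(158.2564494500309)) (np.float64(249.85933814314242), np.float64(148.7018358119842))
```

View pics/topz.png

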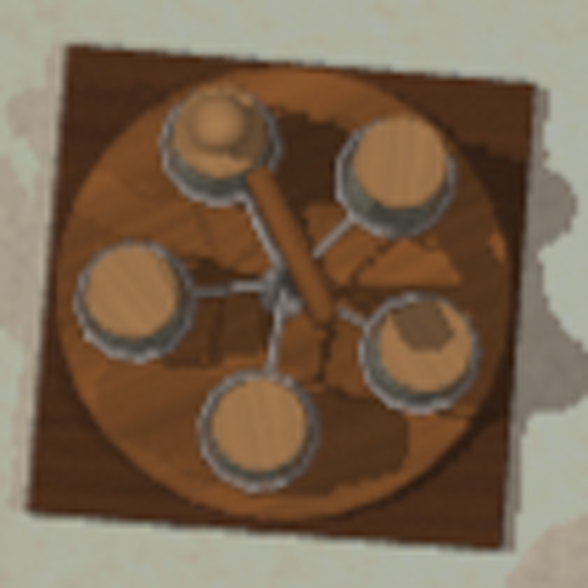

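View pics/sidez.png

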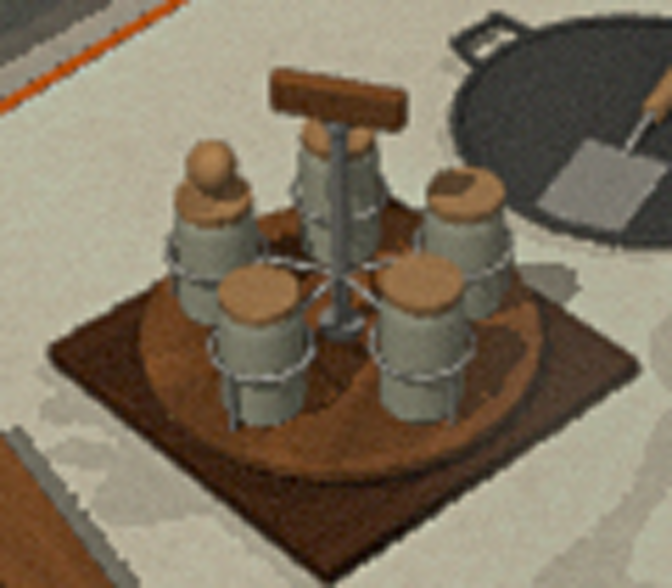

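The zoomed top view puts the knob at about zoomed (217,122). The handle's ends are at (257,175) and (320,310), so it lies along the line to the salt jar. The side view agrees: knob at zoomed (211,165), handle from (271,88) to (406,110).

```bash
python3 - <<'E'
import pickle,numpy as np
from h import *
d=pickle.load(open("c0.pkl","rb"));t,s=d["top"],d["side"]
T=lambda u,v:((u+.5)/5.6-.5+203,(v+.5)/5.6-.5+115)
S=lambda u,v:((u+.5)/5.6-.5+190,(v+.5)/5.6-.5+135)
def tri(a,b):
    e1,d1=ray(t,*a);e2,d2=ray(s,*b)
    k=np.linalg.lstsq(np.c_[d1,-d2],e2-e1,rcond=None)[0]
    p,q=e1+k[0]*d1,e2+k[1]*d2;return (p+q)/2,np.linalg.norm(p-q)
print("knob tri",tri(T(217,122),S(211,165)))
A,B=onz(t,*T(257,175),230),onz(t,*T(320,310),230);print("ends",A,B,np.linalg.norm(A-B),(A+B)/2,np.degrees(np.arctan2(*(A-B)[[1,0]])))
print("side handle centre",onz(s,*S(338,99),216))
K=onz(t,*T(217,122),149)
C=np.array([575.2,21.8]);v=K[:2]-C;print("knob",K,np.linalg.norm(v),np.degrees(np.arctan2(v[1],v[0])))
# lids top z
L=np.array([onz(t,*T(u,v),130)[:2] for u,v in((133,290),(260,424),(421,338),(400,162))]);L=np.vstack([L,K[:2]])
print("jar centroid",L.mean(0));print(np.degrees(np.arctan2(L[:,1]-C[1],L[:,0]-C[0])),np.hypot(*(L-C).T))
E
```

```text
knob tri (array([650.0783064 ,  57.38489158, 149.45113015]), np.float64(2.1067049579567882))
ends [609.40770238  39.41662058 230.        ] [543.24170544  10.563098   230.        ] 72.18355017948478 [576.32470391  24.98985929 230.        ] 23.560947314785267
side handle centre [574.75036695  22.18482762 216.        ]
knob [650.99622499  58.04800835 149.        ] 84.0177709288333 25.558513203327525
jar centroid [576.76625063  23.48833386]
[  95.73076462  167.7405025  -118.30002034  -46.40008717   25.5585132 ] [82.32597057 81.52666307 76.98555574 81.81495039 84.01777093]
```

Request:
play_rows:
  commands:
    - {"x": 0.01, "y": -0.006, "z": -0.02, "twist": 0}
    - {"x": 0.04, "y": -0.024, "z": -0.045, "twist": 0}
    - {"x": 0.075, "y": -0.046, "z": -0.06, "twist": -0.5}
    - {"x": 0.113, "y": -0.069, "z": -0.06, "twist": -1}
    - {"x": 0.152, "y": -0.093, "z": -0.06, "twist": -1.5}
    - {"x": 0.192, "y": -0.117, "z": -0.06, "twist": -2}
    - {"x": 0.232, "y": -0.141, "z": -0.06, "twist": -2.5}
    - {"x": 0.27, "y": -0.165, "z": -0.06, "twist": -2.5}
  jaw: 0

```text
time: 0.9
tool_pos: [385.9, -230.9, 311.6]
tcp_rot: [-3.141, 0.0, 0.427]
contact_force: [1.1, -0.4, -0.6]
grip_width: 91.9
finger_force: 0.0
```

Request:
play_rows:
  commands:
    - {"x": 0.04, "y": -0.022, "z": 0, "twist": 0}
    - {"x": 0.083, "y": -0.046, "z": 0, "twist": 0}
    - {"x": 0.126, "y": -0.069, "z": 0, "twist": 0}
    - {"x": 0.169, "y": -0.093, "z": 0, "twist": 0}
    - {"x": 0.21, "y": -0.115, "z": 0, "twist": 0}
    - {"x": 0.25, "y": -0.137, "z": 0, "twist": 0}
    - {"x": 0.272, "y": -0.149, "z": 0, "twist": 0}
    - {"x": 0.28, "y": -0.154, "z": 0, "twist": 0}

```text
time: 1.7
tool_pos: [576.9, 25.8, 310.7]
tcp_rot: [-3.141, 0.001, 0.43]
contact_force: [-0.7, -0.4, -0.7]
grip_width: 92.0
finger_force: 0.0
```

```bash
python3 - <<'E'
from plant import bot
import cv2,pickle
c=bot.capture("wrist");cv2.imwrite("pics/w1.png",c["pixels"][:,:,::-1]);o=bot.get_obs();print(o["tool_pos"],o["tcp_rot"],o["contact_force"],c["eye"],c["rotation"],c["fx"])
pickle.dump(c,open("w1.pkl","wb"))
from h import *
for p in([576,23,230],[609,39,230],[543,9,230]):print(proj(c,p))
E
```

```text
[576.85282607  25.63257585 310.71242814] [-3.14054621e+00  9.11535090e-04  4.29958018e-01] [0.36801051 0.2148671  0.02448386] [647.66811217  59.20253015 443.57016849] [ 2.84641102e+00  8.98731676e-04 -1.13978207e+00] 344.31645005072585
(np.float64(262.7227362805667), np.float64(213.2045017663085))
(np.float64(261.76697704256856), np.float64(158.6310775882274))
(np.float64(260.9709409455793), np.float64(261.80946553390197))
```

View pics/w1.png

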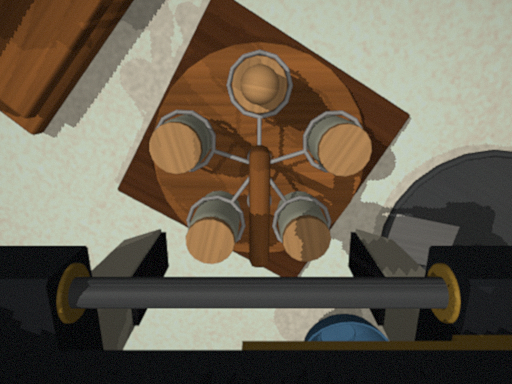

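The wrist view shows the handle upright at column ~259, rows 145–266, parallel to the tool's x axis and centred between the jaws. The knob is beyond it at (261,84). Next I lower the tool.

Request:
play_rows:
  commands:
    - {"x": -0.001, "y": 0.001, "z": 0.01, "twist": 0}
    - {"x": -0.001, "y": 0.001, "z": 0.03, "twist": 0}
    - {"x": -0.001, "y": 0.001, "z": 0.05, "twist": 0}
    - {"x": -0.001, "y": 0.001, "z": 0.07, "twist": 0}
    - {"x": -0.001, "y": 0.001, "z": 0.083, "twist": 0}
    - {"x": -0.001, "y": 0.001, "z": 0.088, "twist": 0}
    - {"x": -0.001, "y": 0.001, "z": 0.088, "twist": 0}
    - {"x": -0.001, "y": 0.001, "z": 0.088, "twist": 0}

```text
time: 2.55
tool_pos: [575.7, 21.4, 224.4]
tcp_rot: [3.141, -0.001, 0.426]
contact_force: [0.3, 0.7, 0.8]
grip_width: 91.6
finger_force: 0.0
```

Request:
play_rows:
  commands:
    - {"x": 0, "y": 0, "z": 0, "twist": 0}
    - {"x": 0, "y": 0, "z": 0, "twist": 0}
    - {"x": 0, "y": 0, "z": 0, "twist": 0}
    - {"x": 0, "y": 0, "z": 0, "twist": 0}
    - {"x": 0, "y": 0, "z": 0, "twist": 0}
    - {"x": 0, "y": 0, "z": 0, "twist": 0}
    - {"x": 0, "y": 0, "z": 0, "twist": 0}
    - {"x": 0, "y": 0, "z": 0, "twist": 0}
  jaw: 1

```text
time: 3.35
tool_pos: [575.7, 22.2, 223.7]
tcp_rot: [3.141, 0.0, 0.427]
contact_force: [-0.7, -0.2, -0.2]
grip_width: 32.5
finger_force: 0.0
```

Request:
play_rows:
  commands:
    - {"x": 0, "y": 0, "z": 0, "twist": 0}
    - {"x": 0, "y": 0, "z": 0, "twist": 0}
    - {"x": 0, "y": 0, "z": 0, "twist": 0}
    - {"x": 0, "y": 0, "z": 0, "twist": 0}
    - {"x": 0, "y": 0, "z": 0, "twist": 0}
    - {"x": 0, "y": 0, "z": 0, "twist": 0}
    - {"x": 0, "y": 0, "z": 0, "twist": 0}
    - {"x": 0, "y": 0, "z": 0, "twist": 0}

```text
time: 4.15
tool_pos: [574.8, 24.0, 223.6]
tcp_rot: [-3.138, 0.001, 0.428]
contact_force: [-3.6, 7.3, 1.2]
grip_width: 13.7
finger_force: 30.0
```

Request:
play_rows:
  commands:
    - {"x": 0, "y": -0.001, "z": 0, "twist": 0}
    - {"x": 0, "y": -0.0015, "z": 0, "twist": -1}
    - {"x": 0, "y": -0.0015, "z": 0, "twist": -4}
    - {"x": 0, "y": -0.0015, "z": 0, "twist": -8}
    - {"x": 0, "y": -0.0015, "z": 0, "twist": -12}
    - {"x": 0, "y": -0.0015, "z": 0, "twist": -16}
    - {"x": 0, "y": -0.0015, "z": 0, "twist": -19}
    - {"x": 0, "y": -0.0015, "z": 0, "twist": -20}

```text
time: 4.95
tool_pos: [575.0, 23.8, 223.6]
tcp_rot: [-3.141, -0.0, 0.778]
contact_force: [-1.3, 2.6, 1.3]
grip_width: 13.7
finger_force: 30.0
```

Request:
play_rows:
  commands:
    - {"x": 0, "y": 0, "z": 0, "twist": -3}
    - {"x": 0, "y": 0, "z": 0, "twist": -9}
    - {"x": 0, "y": 0, "z": 0, "twist": -15}
    - {"x": 0, "y": 0, "z": 0, "twist": -21}
    - {"x": 0, "y": 0, "z": 0, "twist": -27}
    - {"x": 0, "y": 0, "z": 0, "twist": -33}
    - {"x": 0, "y": 0, "z": 0, "twist": -38}
    - {"x": 0, "y": 0, "z": 0, "twist": -40}

```text
time: 5.75
tool_pos: [575.4, 23.6, 223.7]
tcp_rot: [3.141, -0.0, 1.477]
contact_force: [1.6, 2.8, -1.1]
grip_width: 13.8
finger_force: 30.1
```

Request:
play_rows:
  commands:
    - {"x": 0, "y": 0, "z": 0, "twist": -3}
    - {"x": 0, "y": 0, "z": 0, "twist": -9}
    - {"x": 0, "y": 0, "z": 0, "twist": -15}
    - {"x": 0, "y": 0, "z": 0, "twist": -21}
    - {"x": 0, "y": 0, "z": 0, "twist": -27}
    - {"x": 0, "y": 0, "z": 0, "twist": -33}
    - {"x": 0, "y": 0, "z": 0, "twist": -38}
    - {"x": 0, "y": 0, "z": 0, "twist": -40}

```text
time: 6.55
tool_pos: [576.0, 23.8, 223.7]
tcp_rot: [3.14, 0.001, 2.176]
contact_force: [3.5, 3.5, -1.8]
grip_width: 13.5
finger_force: 30.0
```

Request:
play_rows:
  commands:
    - {"x": 0, "y": 0, "z": 0, "twist": -4}
    - {"x": 0, "y": 0, "z": 0, "twist": -11}
    - {"x": 0, "y": 0, "z": 0, "twist": -18}
    - {"x": 0, "y": 0, "z": 0, "twist": -25}
    - {"x": 0, "y": 0, "z": 0, "twist": -32}
    - {"x": 0, "y": 0, "z": 0, "twist": -39}
    - {"x": 0, "y": 0, "z": 0, "twist": -45}
    - {"x": 0, "y": 0, "z": 0, "twist": -49}

```text
time: 7.35
tool_pos: [576.3, 24.3, 223.6]
tcp_rot: [3.14, 0.003, 3.032]
contact_force: [4.7, 5.7, -3.3]
grip_width: 13.7
finger_force: 30.0
```

Request:
play_rows:
  commands:
    - {"x": 0, "y": 0, "z": 0, "twist": 0}
    - {"x": 0, "y": 0, "z": 0, "twist": 0}
    - {"x": 0, "y": 0, "z": 0, "twist": 0}
    - {"x": 0, "y": 0, "z": 0, "twist": 0}
    - {"x": 0, "y": 0, "z": 0, "twist": 0}
    - {"x": 0, "y": 0, "z": 0, "twist": 0}
    - {"x": 0, "y": 0, "z": 0, "twist": 0}
    - {"x": 0, "y": 0, "z": 0, "twist": 0}

```text
time: 8.15
tool_pos: [576.3, 24.3, 223.7]
tcp_rot: [3.14, 0.003, 3.028]
contact_force: [4.3, 6.6, -2.3]
grip_width: 13.7
finger_force: 30.0
```

```bash
python3 - <<'E'
from plant import bot
import cv2,pickle
from h import *
d={}
for n in("wrist","side","top"):
    d[n]=bot.capture(n)
pickle.dump(d,open("c2.pkl","wb"))
o=bot.get_obs();print(o["time"],o["tool_pos"],o["tcp_rot"],o["joint_positions"])
a=[d["wrist"]["pixels"],cv2.resize(d["side"]["pixels"][135:240,190:330],(512,384),interpolation=cv2.INTER_CUBIC)]
cv2.imwrite("pics/f.png",cv2.resize(np.hstack(a)[:,:,::-1],(800,300)))
cv2.imwrite("pics/wf.png",a[0][:,:,::-1])
E
```

```text
8.3 [576.28839718  24.31275372 223.62779296] [3.14008512e+00 2.80681078e-03 3.02794237e+00] [-9.14222409e-02  4.57559669e-01  1.42392131e+00  1.51881776e-03
  1.25727239e+00 -1.54903677e+00]
```

View pics/f.png

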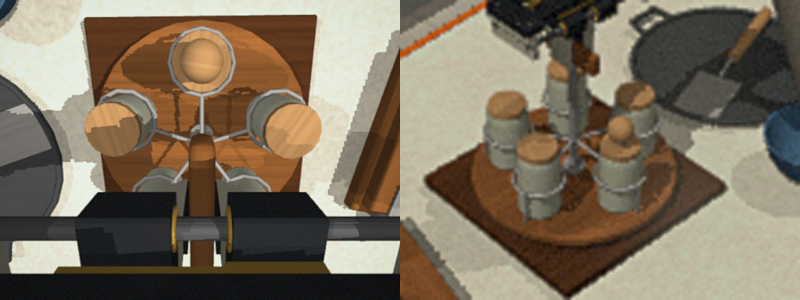

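View pics/wf.png

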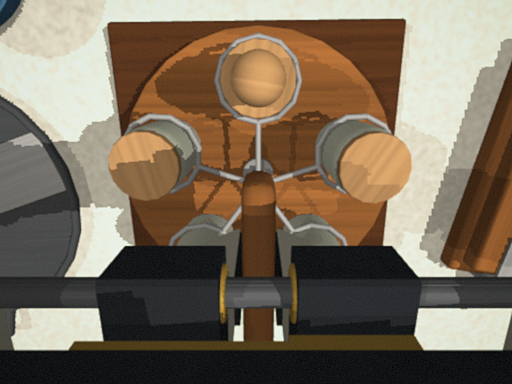

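The wrist view shows the front edge of the board running from (108,23) to (405,19), with its middle at column ~257. The knob is at (258,78), so the jar is on the centre line to within about 1°. All the jars stand in their rings and the grip holds at 30 N.

```bash
python3 -c "
from plant import bot
print(bot.close_job())"
```

```text
the job is handed in; nothing more can be done
None
```

The job is handed in, with no verdict shown: the salt jar stands at the middle of the board's front edge (about 1° off by the wrist camera), all five jars are upright in their rings, and the gripper still holds the handle at 30 N.

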